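# Close the water tank's filler cap

### The arm

A 6-joint arm with a two-finger parallel gripper is mounted at the origin on the work surface. World frame = base frame: x ahead of the robot, y to its left, z up, the work surface at z = 0. Lengths are in m, angles in rad, forces in N, time in s.
With the tool pointing down it reaches from about 0.3 to 0.85 m from the base axis. Payload 5.4 kg.
Tool frame: the origin (TCP) lies on the centre line of the jaws, within the pads' length; the fingertips stand 11 mm ahead of it and the grasp point (between the pads) lies 8 mm behind it (bot.nose_length is the distance from the TCP to the fingertips, in m); z points along the fingers, y is the line along which they close (so a half turn about z gives the same grasp; the last joint's range is limited). The gripper opens to 85 mm and grips with 20 to 120 N. Pads are 22 mm wide; open, the fingers measure 114 mm over their backs; the gripper's body (76 mm by 85 mm) begins 54 mm behind the grasp point. The pads swing forward as they close: fully open they stand 13 mm farther back than shut.
Start: joints at [-1.536, 0.158, 1.597, -0, 1.386, -0.21], TCP at [0.139, -0.558, 0.242] pointing down, gripper open.
Joint ranges: [-2.91, 2.91], [-0.94, 2.29], [0.18, 2.7], [-1.29, 4.43], [0.17, 2.64], [-3, 3]. Speed limits (rad/s): [2.57, 2.57, 3.14, 3.14, 3.14, 3.14].

### API

Orientations are given as a rotation vector (axis times angle).
In Python, from bench import state, camera, camera_params, bot gives the robot as it stands.
- The arm moves only by the tool drive_tool, never from a script. Its argument "rows" is a list of rows, each an object with "turn": the turn, a rotation vector about the tool's x, y, z in degrees, a list of three; "dp": the shift along the tool's x, y, z in cm, a list of three; "jaw": the finger opening in cm, from 0 to 8.54. In form: [{"turn": [wx, wy, wz], "dp": [dx, dy, dz], "jaw": jaw}, ...]. A call has 1 to 8 rows; each row is the pose to reach, as a shift and turn from the pose commanded when the call began, along the tool's axes at that moment; what a row does not reach only later rows make up. A row lasts 1/12 s, in which the tool goes at most 41.7 mm and 7.16 degrees, less where a joint would pass 70% of its speed; a pose out of reach is approached as far as the arm can. A call with a gripper value outside its range is refused whole. The fingers move at their own pace and stop on an object; the grip force is fixed at half the most. Time passes only in rows, so rows that repeat a pose let the fingers close. It gives the time, the measured TCP pose, the force, the opening and the grip force at its end, in the units of the state.
- state(): the state, without advancing time (a new reading comes with each control period).
- camera(name): name is "side" or "top" or "wrist"; returns the picture (384x512x3 uint8, red, green, blue); there is no depth.
- camera_params(name): a dict with "vfov" (degrees; the focal length in pixels is half the picture's height over the tangent of half this angle, whatever the lens; pixels are square), "cx", "cy" (the principal point, pixels), "R" (3x3) and "t" (3): a world point X has camera coordinates R X + t. Camera axes: x right, y down, z forward; pixel columns grow to the right and rows downward; lengths in m; the calibration is good to about 2 mm. A picture is of the moment at which its call begins: read the wrist's pose just before it. camera_params takes no time and is no camera call; for the wrist camera it gives the pose at the moment of the call.
- bot.close_job(): hands the job in; it is judged then, once.
The state is a dict: "t": time; "joint_pos": joint angles; "qvel": joint speeds; "joint_efforts": joint torques, N m; "ee_pos": TCP position; "tool_rot": TCP orientation; "wrist_force": force on the tool from outside, world axes, zero at the start; "torque": the same for the moment, N m; "gripper_width": finger opening in m; "finger_force": force on a finger pad.
Only numpy, scipy, OpenCV 4.12 (cv2) and the standard library are available. Lean on these libraries where they do the work, as an engineer would, in place of code of your own. Each camera call takes 0.05 s, during which the arm holds its last target. There are 200 camera calls.

### The job

The filler cap of the white water tank has only been dropped on its neck and is not screwed in. Turn it backwards (anticlockwise from above) under light downward pressure until you feel its thread start drop in, then turn it forward (clockwise) until it is fully home, and let go. Do it gently: do not wring the neck or push or pull it hard in its soft rubber collar, and leave everything else on the bench as it stands.

Things in the scene. Friction and masses are not known exactly. Their poses are not given: they have to be found in the camera images.
- filler (a point): centre of the filler neck at the level of the tank's flat top, 110 mm above the bench; z up, x and y along the tank's sides. The tank is a fixed white plastic box, 178 (x) by 248 (y) by 110 mm. A plain round neck, 35 mm thick and 66 mm tall, stands here inside the cap (1 mm of play: a side load makes the cap bind); where round it the two starts of its thread lie is not given.
- cap: the grey filler cap, a tall round ribbed cap loose on the neck, 90 g +-30%; origin at the centre of its lower rim, z up its axis. Skirt 54 mm across, 0 to 17 mm; above it the grip 45 mm across (48 over the fine ribs), 17 to 51 mm. Two opposite lugs inside, 7 mm wide, rest on the thread's level top: rim 32 mm above filler. Its yaw tells nothing about the starts.
- cap_grip (a point): on the cap's axis, 40 mm above its rim, the height to grip it across any diameter. Backing (anticlockwise) by 0.5 to 2.05 rad, unknown how much, brings the lugs over the starts and the cap can drop 8 mm. It has about 0.3 rad of play there; then a hard stop blocks more backing. Held in a grip it drops only when pressed; let go, it drops by its weight.
- cap_top (a point): centre of the cap's flat top, 51 mm above its rim; 83 mm above filler at the start, 75 mm once dropped in, 71 mm fully home. From the drop, 0.95 to 1.3 rad of clockwise turning draws it 4 mm down to home; 0.4 rad further on is a hard stop. Turned clockwise before it has dropped in, it jams against a stop.
- collar (a joint): how far the neck is pressed down into its soft rubber collar, m (0 at rest, positive down, negative pulled up); springs back with 2.5 N per mm. More than 0.007 m either way (about 17 N) damages it
- neck (a joint): twist of the neck in its rubber collar, rad (0 at rest, positive anticlockwise from above); springs back with 4 N m per rad. More than 0.11 rad either way (about 0.44 N m) damages it
- cork_bottle_a: clear glass bottle, 54 mm across, 101 mm tall with its cork, standing beside the tank; origin under its base
- cork_bottle_b: a second bottle like cork_bottle_a
- dropper_bottle: clear glass bottle with a red rubber bulb, 54 mm across, 124 mm tall, beside the tank; origin under its base
- beaker: glass beaker, 80 mm across, 95 mm tall, beside the tank; origin under its base
- stopper: loose cork stopper, 22 mm across, 22 mm tall, standing on the tank's top near one corner; origin under its base
Things that resemble listed ones, but are neither listed nor needed, are in the scene too. Of the things like the cap, leave any that is pink or yellow; of the rest the smaller one is meant.

How it is judged:
By the outcome, as a careful person would: the job done as asked, in the order asked, and still so for the second after the job is handed in, with the robot touching nothing.
It also fails if it takes over 64 s, if anything falls off the work surface, if the arm or the gripper's body presses on something with over 40 N, if the wrist force passes 120 N, or if a joint passes its speed limit or range.

## Working session

There is one attempt and no reset: what is moved stays moved. The work goes in short steps, Python scripts to look and compute and a tool call to move; the robot and the scene stay as the last step left them, time stands still between calls to the robot, and variables do not carry over. Pictures are saved under pics/ and viewed, at most 10 in all, crops included, and the job is handed in when it is done.

Besides the shell and the picture viewer there is one more tool, called after ">>>" by a JSON object that holds its "op" and its "data". drive_tool: Moves the arm, as the interface text tells. Its arguments: {"type":"object","properties":{"rows":{"type":"array"}},"required":["rows"]}

```bash
mkdir -p pics; python3 - <<'E'
from bench import state,camera,camera_params,bot
import cv2,numpy as np
s=state();print(s)
for n in("top","side","wrist"):
    p=camera_params(n);print(n,p);cv2.imwrite(f"pics/{n}0.png",cv2.cvtColor(camera(n),cv2.COLOR_RGB2BGR))
E
```

```text
{'t': 0.0, 'joint_pos': array([-1.53611590e+00,  1.59062800e-01,  1.59824367e+00, -2.09936874e-05,
        1.38620529e+00, -2.10096076e-01]), 'qvel': array([ 0.00140388, -0.00097103,  0.00284359, -0.00044608,  0.00193698,
       -0.00011669]), 'joint_efforts': array([-1.06703275e-03, -3.96005380e+01, -3.31428874e+01, -3.18899820e-04,
        8.54518526e-03,  1.21979500e-05]), 'ee_pos': array([ 0.13930004, -0.55726607,  0.24130343]), 'tool_rot': array([-3.11619326e+00, -3.83307290e-01, -2.31631136e-04]), 'wrist_force': array([0.16973101, 0.68546579, 0.41541822]), 'torque': array([ 0.00882181, -0.01018592, -0.06152367]), 'finger_force': 0.0, 'gripper_width': 0.08576202514145308}
top {'vfov': 51.306716849943314, 'cx': 250.62055884019398, 'cy': 190.32263272027257, 'R': array([[-6.84883693e-04, -9.99911597e-01,  1.32788679e-02],
       [-9.90216872e-01, -1.17474682e-03, -1.39531953e-01],
       [ 1.39535217e-01, -1.32445221e-02, -9.90128530e-01]]), 't': array([0.02122552, 0.58317592, 1.03548475])}
side {'vfov': 54.02228384110399, 'cx': 264.57118930038473, 'cy': 189.26905592748997, 'R': array([[-0.8057613 , -0.59182242,  0.02224738],
       [-0.32254882,  0.40702303, -0.85457271],
       [ 0.4967001 , -0.69575748, -0.51885503]]), 't': array([0.5105352 , 0.29650367, 0.53748217])}
wrist {'vfov': 69.20814714274863, 'cx': 256.2118533764399, 'cy': 193.47843648444308, 'R': array([[ 0.24271994, -0.97009573, -0.00113974],
       [-0.93037022, -0.23311298,  0.28296572],
       [-0.27476952, -0.06762104, -0.95912935]]), 't': array([-0.57365861, -0.03749003,  0.37952422])}
```

View pics/top0.png

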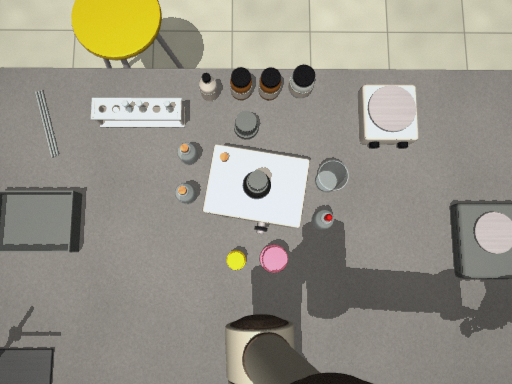

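View pics/side0.png

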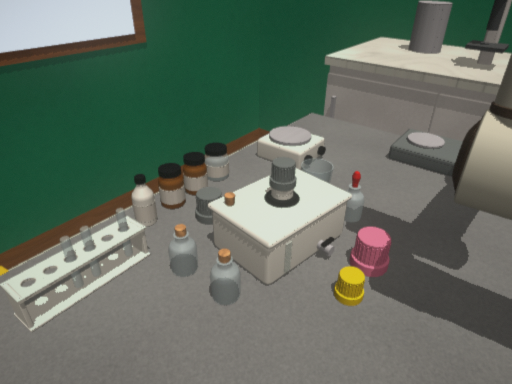

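The top view shows the cap on the tank at about (258,180). The side view shows it at about (283,175). The larger grey cap stands on the bench at top (247,124), and the pink and yellow caps are nearer the robot.

```bash
python3 - <<'E'
import cv2,numpy as np
a=cv2.imread('pics/top0.png')[140:230,200:312];b=cv2.imread('pics/side0.png')[145:215,240:327]
a=cv2.resize(a,(400,321),interpolation=cv2.INTER_CUBIC);b=cv2.resize(b,(399,321),interpolation=cv2.INTER_CUBIC)
cv2.imwrite('pics/crop0.png',np.hstack([a,b]))
E
```

```text
(no output)
```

View pics/crop0.png

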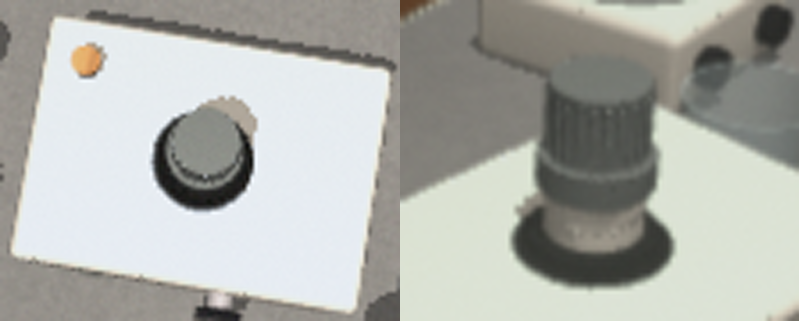

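The crop shows the cap-top disc centred at about (257.7,179) in the top view and (284,162.5) in the side view. The black collar lies round the neck.

```bash
cat > h.py <<'E'
import numpy as np
from scipy.spatial.transform import Rotation as R
def ray(p,uv,H=384):
    f=H/2/np.tan(np.radians(p['vfov']/2)); d=np.array([(uv[0]-p['cx'])/f,(uv[1]-p['cy'])/f,1])
    return -p['R'].T@p['t'],p['R'].T@d/np.linalg.norm(d)
def tri(*rs):
    A=sum(np.eye(3)-np.outer(d,d) for o,d in rs);b=sum((np.eye(3)-np.outer(d,d))@o for o,d in rs);X=np.linalg.solve(A,b)
    return X,[np.linalg.norm(np.cross(X-o,d)) for o,d in rs]
def onz(r,z): return r[0]+r[1]*(z-r[0][2])/r[1][2]
def dp(s,X):  # world target -> tool-axis shift, cm
    return R.from_rotvec(s['tool_rot']).inv().apply(X-s['ee_pos'])*100
E
python3 - <<'E'
from h import *
from bench import state,camera_params
t,s=camera_params('top'),camera_params('side')
rt=ray(t,(257.7,179))
X,e=tri(rt,ray(s,(284,162.5)));print(X,e,onz(rt,.193))
st=state();print(R.from_rotvec(st['tool_rot']).as_matrix())
for uv in[(200+50/3.57,140+18/3.567),(200+390/3.57,140+70/3.567),(200+12/3.57,140+255/3.567),(200+355/3.57,140+312/3.567)]:print(onz(ray(t,uv),.11))
w=camera_params('wrist');print('wristcam',-w['R'].T@w['t'])
for z in(.15,.28): 
  print(z,dp(st,np.array([*X[:2],z])))
E
```

```text
[0.58833299 0.00651395 0.1886583 ] [np.float64(0.0007095519716605416), np.float64(0.0007095519716604566)] [0.58822982 0.00698147 0.193     ]
[[ 9.70180666e-01  2.42382905e-01 -6.10774868e-05]
 [ 2.42382731e-01 -9.70179599e-01  1.46881372e-03]
 [ 2.96759205e-04 -1.43981880e-03 -9.99998919e-01]]
[0.69011233 0.11576555 0.11      ]
[ 0.65263349 -0.12724412  0.11      ]
[0.51994995 0.14023247 0.11      ]
[ 0.48020077 -0.09914277  0.11      ]
wristcam [ 0.20864208 -0.53962523  0.37409469]
0.15 [ 57.2270037  -43.81274547   9.23424393]
0.28 [ 57.23086157 -43.83146311  -3.76574202]
```

>>> {"op": "drive_tool", "data": {"rows": [{"turn": [0, 0, 0], "dp": [2, -1.5, -1.8], "jaw": 8.5}, {"turn": [0, 0, 0], "dp": [5, -4, -1.8], "jaw": 8.5}, {"turn": [0, 0, 0], "dp": [8.2, -6.3, -1.8], "jaw": 8.5}, {"turn": [0, 0, 0], "dp": [11.5, -8.8, -1.8], "jaw": 8.5}, {"turn": [0, 0, 0], "dp": [14.7, -11.2, -1.8], "jaw": 8.5}, {"turn": [0, 0, 0], "dp": [18, -13.7, -1.8], "jaw": 8.5}, {"turn": [0, 0, 0], "dp": [21.2, -16.2, -1.8], "jaw": 8.5}, {"turn": [0, 0, 0], "dp": [24.4, -18.6, -1.8], "jaw": 8.5}]}}

```text
t: 0.82
ee_pos: [0.3317, -0.3163, 0.2601]
tool_rot: [-3.118, -0.383, 0.0]
wrist_force: [1.3, -0.8, 0.1]
gripper_width: 0.085
finger_force: 0.0
```

>>> {"op": "drive_tool", "data": {"rows": [{"turn": [0, 0, 0], "dp": [3.2, -2.5, 0], "jaw": 8.5}, {"turn": [0, 0, 0], "dp": [6.5, -5, 0], "jaw": 8.5}, {"turn": [0, 0, 0], "dp": [9.7, -7.4, 0], "jaw": 8.5}, {"turn": [0, 0, 0], "dp": [13, -9.9, 0], "jaw": 8.5}, {"turn": [0, 0, 0], "dp": [16.2, -12.4, 0], "jaw": 8.5}, {"turn": [0, 0, 0], "dp": [19.4, -14.8, 0], "jaw": 8.5}, {"turn": [0, 0, 0], "dp": [22.6, -17.3, 0], "jaw": 8.5}, {"turn": [0, 0, 0], "dp": [25, -19.2, 0], "jaw": 8.5}]}}

```text
t: 1.48
ee_pos: [0.5282, -0.0685, 0.26]
tool_rot: [-3.117, -0.386, -0.0]
wrist_force: [0.5, -0.7, -0.4]
gripper_width: 0.0849
finger_force: 0.0
```

>>> {"op": "drive_tool", "data": {"rows": [{"turn": [0, 0, 0], "dp": [2, -1.6, 0], "jaw": 8.5}, {"turn": [0, 0, 0], "dp": [4, -3.2, 0], "jaw": 8.5}, {"turn": [0, 0, 0], "dp": [6, -4.7, 0], "jaw": 8.5}, {"turn": [0, 0, 0], "dp": [7.8, -6, 0], "jaw": 8.5}, {"turn": [0, 0, 0], "dp": [7.8, -6, 0], "jaw": 8.5}, {"turn": [0, 0, 0], "dp": [7.8, -6, 0], "jaw": 8.5}]}}

```text
t: 1.98
ee_pos: [0.5881, 0.0064, 0.2597]
tool_rot: [-3.118, -0.386, 0.002]
wrist_force: [-0.4, 0.1, -0.2]
gripper_width: 0.0853
finger_force: 0.0
```

```bash
python3 - <<'E'
from h import *
from bench import state,camera,camera_params
import cv2
s=state();print(s);X=np.array([.588,.0067,.26]);print(dp(s,X))
p=camera_params('wrist');cv2.imwrite('pics/w1.png',cv2.cvtColor(camera('wrist'),cv2.COLOR_RGB2BGR));np.savez('w1.npz',**p,e=s['ee_pos'],r=s['tool_rot'])
E
```

```text
{'t': 1.9833, 'joint_pos': array([-1.94275150e-01,  1.81581008e-01,  1.53632452e+00, -2.93030944e-04,
        1.42489620e+00,  1.12995136e+00]), 'qvel': array([-0.03253333, -0.02283719,  0.02257661, -0.00660019,  0.00234011,
       -0.00410475]), 'joint_efforts': array([  1.12008311, -40.49278021, -33.93904567,   0.13998188,
        -0.04718846,   0.05828124]), 'ee_pos': array([0.58808147, 0.00640281, 0.25968613]), 'tool_rot': array([-3.11763786e+00, -3.86384628e-01,  1.94637235e-03]), 'wrist_force': array([-0.43250958,  0.13599673, -0.2318624 ]), 'torque': array([ 0.03875823, -0.05131336, -0.03251121]), 'finger_force': 0.0, 'gripper_width': 0.08531921960083351}
[-0.0006833  -0.03081626 -0.0313779 ]
```

View pics/w1.png

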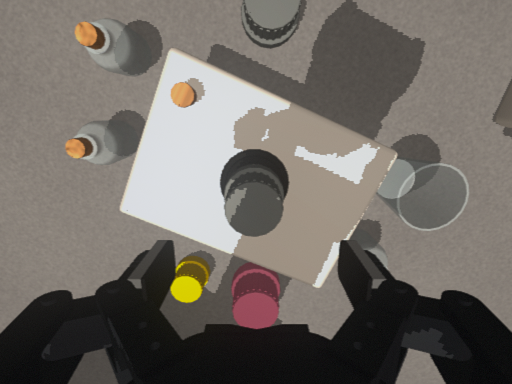

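The wrist view shows the cap-top disc at about (253.5,209) and the collar ring at (255,183). The open fingers straddle the cap and the view is clear.

```bash
python3 - <<'E'
from h import *
from bench import camera_params
d=np.load('w1.npz');p={k:d[k] for k in d};r=ray(p,(253.5,209.5))
print(onz(r,.193),onz(r,.189))
print(tri(r,ray(camera_params('top'),(257.7,179)),ray(camera_params('side'),(284,162.5))))
print('scale mm/px',r[0],np.linalg.norm(onz(r,.193)-onz(ray(p,(282.5,209.5)),.193)))
import cv2
im=cv2.imread('pics/w1.png')[150:260,190:320];cv2.imwrite('pics/w1c.png',cv2.resize(im,(780,600),interpolation=cv2.INTER_CUBIC)[:, :])
E
```

```text
[0.58742693 0.00887416 0.193     ] [0.58601892 0.00856047 0.189     ]
(array([0.58729743, 0.00775133, 0.18997999]), [np.float64(0.0012637627540862733), np.float64(0.0016628671424107437), np.float64(0.0007393247240211455)])
scale mm/px [0.65751994 0.02449032 0.39212559] 0.022022797151444482
```

View pics/w1c.png

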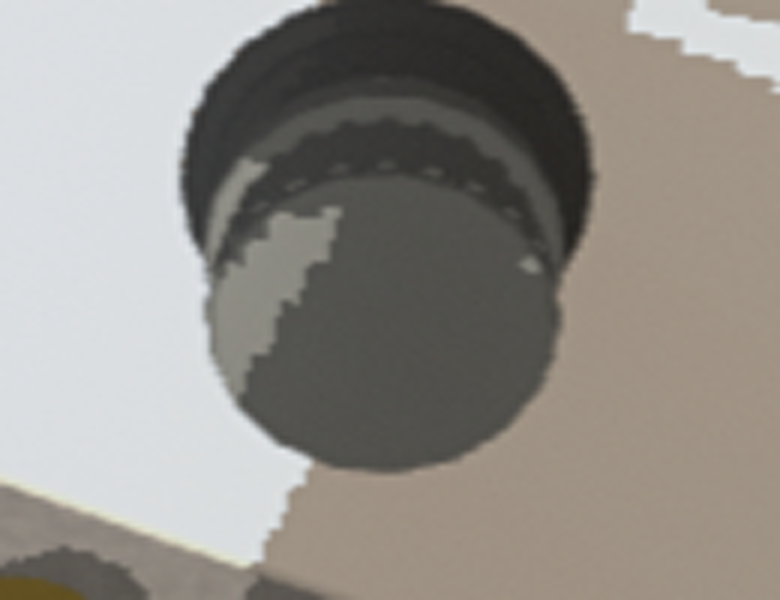

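>>> {"op": "drive_tool", "data": {"rows": [{"turn": [0, 0, 0], "dp": [0, -0.2, 1.5], "jaw": 8.5}, {"turn": [0, 0, 0], "dp": [0, -0.2, 3.5], "jaw": 8.5}, {"turn": [0, 0, 0], "dp": [0, -0.2, 5.5], "jaw": 8.5}, {"turn": [0, 0, 0], "dp": [0, -0.2, 7], "jaw": 8.5}, {"turn": [0, 0, 0], "dp": [0, -0.2, 8], "jaw": 8.5}, {"turn": [0, 0, 0], "dp": [0, -0.2, 8.5], "jaw": 8.5}, {"turn": [0, 0, 0], "dp": [0, -0.2, 8.5], "jaw": 8.5}, {"turn": [0, 0, 0], "dp": [0, -0.2, 8.5], "jaw": 8.5}]}}

```text
t: 2.7
ee_pos: [0.5879, 0.0072, 0.1761]
tool_rot: [3.118, 0.383, 0.001]
wrist_force: [-0.2, -0.2, -0.3]
gripper_width: 0.085
finger_force: 0.0
```

>>> {"op": "drive_tool", "data": {"rows": [{"turn": [0, 0, 0], "dp": [0, 0, 0], "jaw": 6}, {"turn": [0, 0, 0], "dp": [0, 0, 0], "jaw": 5.4}, {"turn": [0, 0, 0], "dp": [0, 0, 0], "jaw": 5.2}, {"turn": [0, 0, 0], "dp": [0, 0, 0], "jaw": 5}, {"turn": [0, 0, 0], "dp": [0, 0, 0], "jaw": 4.8}, {"turn": [0, 0, 0], "dp": [0, 0, 0], "jaw": 4.6}, {"turn": [0, 0, 0], "dp": [0, 0, 0], "jaw": 4.4}, {"turn": [0, 0, 0], "dp": [0, 0, 0], "jaw": 4.2}]}}

```text
t: 3.37
ee_pos: [0.5877, 0.0078, 0.1755]
tool_rot: [-3.118, -0.384, -0.0]
wrist_force: [-0.3, 2.0, 1.7]
gripper_width: 0.0436
finger_force: 60.6
```

```bash
python3 - <<'E'
from bench import state
s=state();print({k:s[k].round(4) if hasattr(s[k],'round') else s[k] for k in('joint_pos','ee_pos','tool_rot','wrist_force','torque','gripper_width','finger_force')})
E
```

```text
{'joint_pos': array([-1.9230e-01,  2.4830e-01,  1.6286e+00,  2.0000e-04,  1.2644e+00,
        1.1336e+00]), 'ee_pos': array([0.5877, 0.0078, 0.1755]), 'tool_rot': array([-3.1179e+00, -3.8360e-01, -4.0000e-04]), 'wrist_force': array([-0.2543,  1.9804,  1.661 ]), 'torque': array([ 0.2169,  0.0964, -0.0546]), 'gripper_width': 0.043608091348520873, 'finger_force': 60.635999254882336}
```

>>> {"op": "drive_tool", "data": {"rows": [{"turn": [0, 0, 0], "dp": [0, -0.03, 0.05], "jaw": 4.0}, {"turn": [0, 0, 0], "dp": [0, -0.06, 0.1], "jaw": 4.0}, {"turn": [0, 0, 0], "dp": [0, -0.06, 0.15], "jaw": 4.0}, {"turn": [0, 0, 0], "dp": [0, -0.06, 0.2], "jaw": 4.0}, {"turn": [0, 0, 0], "dp": [0, -0.06, 0.2], "jaw": 4.0}, {"turn": [0, 0, 0], "dp": [0, -0.06, 0.2], "jaw": 4.0}]}}

```text
t: 3.87
ee_pos: [0.5878, 0.0079, 0.174]
tool_rot: [3.117, 0.383, 0.001]
wrist_force: [-1.4, -1.2, 4.6]
gripper_width: 0.0439
finger_force: 61.1
```

>>> {"op": "drive_tool", "data": {"rows": [{"turn": [0, 0, -1], "dp": [0, 0, 0], "jaw": 4.0}, {"turn": [0, 0, -3], "dp": [0, 0, 0], "jaw": 4.0}, {"turn": [0, 0, -5], "dp": [0, 0, 0], "jaw": 4.0}, {"turn": [0, 0, -7], "dp": [0, 0, 0], "jaw": 4.0}, {"turn": [0, 0, -9], "dp": [0, 0, 0], "jaw": 4.0}, {"turn": [0, 0, -10], "dp": [0, 0, 0], "jaw": 4.0}]}}

```text
t: 4.37
ee_pos: [0.5882, 0.0082, 0.1741]
tool_rot: [3.072, 0.656, 0.003]
wrist_force: [0.0, -0.6, 5.2]
gripper_width: 0.0435
finger_force: 61.2
```

```bash
cat > st.py <<'E'
from bench import state
s=state();print({k:s[k].round(4) if hasattr(s[k],'round') else s[k] for k in('t','joint_pos','ee_pos','tool_rot','wrist_force','torque','gripper_width','finger_force')})
E
python3 st.py
```

```text
{'t': 4.3667, 'joint_pos': array([-1.9150e-01,  2.4980e-01,  1.6300e+00,  4.0000e-04,  1.2598e+00,
        9.5860e-01]), 'ee_pos': array([0.5882, 0.0082, 0.1741]), 'tool_rot': array([3.0719, 0.6556, 0.0032]), 'wrist_force': array([ 0.0061, -0.5512,  5.2351]), 'torque': array([ 0.0128, -0.0568, -0.0376]), 'gripper_width': 0.043481194566504566, 'finger_force': 61.163813578896224}
```

>>> {"op": "drive_tool", "data": {"rows": [{"turn": [0, 0, -2], "dp": [0, 0, 0], "jaw": 4.0}, {"turn": [0, 0, -4], "dp": [0, 0, 0], "jaw": 4.0}, {"turn": [0, 0, -6], "dp": [0, 0, 0], "jaw": 4.0}, {"turn": [0, 0, -8], "dp": [0, 0, 0], "jaw": 4.0}, {"turn": [0, 0, -10], "dp": [0, 0, 0], "jaw": 4.0}, {"turn": [0, 0, -12], "dp": [0, 0, 0], "jaw": 4.0}, {"turn": [0, 0, -14], "dp": [0, 0, 0], "jaw": 4.0}]}}

```text
t: 4.95
ee_pos: [0.5882, 0.0082, 0.174]
tool_rot: [2.969, 1.025, 0.003]
wrist_force: [-0.7, -0.1, 5.1]
gripper_width: 0.0436
finger_force: 61.2
```

```bash
python3 st.py
```

```text
{'t': 4.95, 'joint_pos': array([-1.9150e-01,  2.4980e-01,  1.6301e+00,  4.0000e-04,  1.2599e+00,
        7.1430e-01]), 'ee_pos': array([0.5882, 0.0082, 0.174 ]), 'tool_rot': array([2.9690e+00, 1.0251e+00, 2.8000e-03]), 'wrist_force': array([-0.6601, -0.0518,  5.1398]), 'torque': array([ 0.0671, -0.0323, -0.0803]), 'gripper_width': 0.043599300810302305, 'finger_force': 61.155402143485844}
```

>>> {"op": "drive_tool", "data": {"rows": [{"turn": [0, 0, -2], "dp": [0, 0, 0], "jaw": 4.0}, {"turn": [0, 0, -4], "dp": [0, 0, 0], "jaw": 4.0}, {"turn": [0, 0, -6], "dp": [0, 0, 0], "jaw": 4.0}, {"turn": [0, 0, -8], "dp": [0, 0, 0], "jaw": 4.0}, {"turn": [0, 0, -10], "dp": [0, 0, 0], "jaw": 4.0}, {"turn": [0, 0, -10], "dp": [0, 0, 0], "jaw": 4.0}]}}

```text
t: 5.45
ee_pos: [0.5881, 0.0083, 0.1739]
tool_rot: [2.869, 1.28, 0.002]
wrist_force: [0.4, 0.3, 5.4]
gripper_width: 0.0436
finger_force: 61.2
```

>>> {"op": "drive_tool", "data": {"rows": [{"turn": [0, 0, -2], "dp": [0, 0, 0], "jaw": 4.0}, {"turn": [0, 0, -4], "dp": [0, 0, 0], "jaw": 4.0}, {"turn": [0, 0, -6], "dp": [0, 0, 0], "jaw": 4.0}, {"turn": [0, 0, -8], "dp": [0, 0, 0], "jaw": 4.0}, {"turn": [0, 0, -10], "dp": [0, 0, 0], "jaw": 4.0}, {"turn": [0, 0, -12], "dp": [0, 0, 0], "jaw": 4.0}]}}

```text
t: 5.95
ee_pos: [0.5881, 0.0083, 0.174]
tool_rot: [2.719, 1.573, 0.002]
wrist_force: [-0.4, 0.9, 5.8]
gripper_width: 0.0436
finger_force: 61.2
```

>>> {"op": "drive_tool", "data": {"rows": [{"turn": [0, 0, -2], "dp": [0, 0, 0], "jaw": 4.0}, {"turn": [0, 0, -4], "dp": [0, 0, 0], "jaw": 4.0}, {"turn": [0, 0, -6], "dp": [0, 0, 0], "jaw": 4.0}, {"turn": [0, 0, -8], "dp": [0, 0, 0], "jaw": 4.0}, {"turn": [0, 0, -10], "dp": [0, 0, 0], "jaw": 4.0}, {"turn": [0, 0, -12], "dp": [0, 0, 0], "jaw": 4.0}]}}

```text
t: 6.45
ee_pos: [0.588, 0.0083, 0.1739]
tool_rot: [2.539, 1.848, 0.002]
wrist_force: [-0.2, -0.2, 5.4]
gripper_width: 0.0442
finger_force: 61.2
```

>>> {"op": "drive_tool", "data": {"rows": [{"turn": [0, 0, -2], "dp": [0, 0, 0], "jaw": 4.0}, {"turn": [0, 0, -4], "dp": [0, 0, 0], "jaw": 4.0}, {"turn": [0, 0, -6], "dp": [0, 0, 0], "jaw": 4.0}, {"turn": [0, 0, -8], "dp": [0, 0, 0], "jaw": 4.0}, {"turn": [0, 0, -10], "dp": [0, 0, 0], "jaw": 4.0}, {"turn": [0, 0, -12], "dp": [0, 0, 0], "jaw": 4.0}]}}

```text
t: 6.95
ee_pos: [0.588, 0.0083, 0.1739]
tool_rot: [2.332, 2.104, 0.002]
wrist_force: [0.2, -0.1, 6.3]
gripper_width: 0.0437
finger_force: 61.2
```

```bash
python3 st.py
```

```text
{'t': 6.95, 'joint_pos': array([-1.9140e-01,  2.4980e-01,  1.6302e+00,  4.0000e-04,  1.2601e+00,
       -8.8600e-02]), 'ee_pos': array([0.588 , 0.0083, 0.1739]), 'tool_rot': array([2.3321e+00, 2.1036e+00, 1.8000e-03]), 'wrist_force': array([ 0.1614, -0.1003,  6.2907]), 'torque': array([ 0.035 , -0.0623, -0.1093]), 'gripper_width': 0.04366863945766902, 'finger_force': 61.15180039778352}
```

>>> {"op": "drive_tool", "data": {"rows": [{"turn": [0, 0, -2], "dp": [0, 0, 0], "jaw": 4.0}, {"turn": [0, 0, -4], "dp": [0, 0, 0], "jaw": 4.0}, {"turn": [0, 0, -6], "dp": [0, 0, 0], "jaw": 4.0}, {"turn": [0, 0, -8], "dp": [0, 0, 0], "jaw": 4.0}, {"turn": [0, 0, -10], "dp": [0, 0, 0], "jaw": 4.0}, {"turn": [0, 0, -10], "dp": [0, 0, 0], "jaw": 4.0}]}}

```text
t: 7.45
ee_pos: [0.5868, 0.0085, 0.1721]
tool_rot: [-2.14, -2.297, 0.002]
wrist_force: [0.3, 0.3, -1.6]
gripper_width: 0.0437
finger_force: 61.0
```

```bash
python3 st.py
```

```text
{'t': 7.45, 'joint_pos': array([-1.9140e-01,  2.5110e-01,  1.6324e+00,  2.0000e-04,  1.2601e+00,
       -2.6240e-01]), 'ee_pos': array([0.5868, 0.0085, 0.1721]), 'tool_rot': array([-2.1401e+00, -2.2974e+00,  1.5000e-03]), 'wrist_force': array([ 0.3025,  0.2641, -1.5987]), 'torque': array([ 0.0085, -0.0102, -0.0359]), 'gripper_width': 0.04367666508571513, 'finger_force': 60.99310695659369}
```

The downward reaction fell from 6 N to −1.6 N, so the lugs are over the starts. I'll follow it down.

>>> {"op": "drive_tool", "data": {"rows": [{"turn": [0, 0, 0], "dp": [0, 0, 0.1], "jaw": 4.0}, {"turn": [0, 0, 0], "dp": [0, 0, 0.2], "jaw": 4.0}, {"turn": [0, 0, 0], "dp": [0, 0, 0.3], "jaw": 4.0}, {"turn": [0, 0, 0], "dp": [0, 0, 0.4], "jaw": 4.0}, {"turn": [0, 0, 0], "dp": [0, 0, 0.4], "jaw": 4.0}]}}

```text
t: 7.87
ee_pos: [0.5873, 0.0083, 0.1688]
tool_rot: [-2.142, -2.297, 0.001]
wrist_force: [0.4, -0.2, -0.2]
gripper_width: 0.0436
finger_force: 61.0
```

```bash
python3 st.py
```

```text
{'t': 7.8667, 'joint_pos': array([-0.1915,  0.2548,  1.6349,  0.    ,  1.2527, -0.2615]), 'ee_pos': array([0.5873, 0.0083, 0.1688]), 'tool_rot': array([-2.1419e+00, -2.2974e+00,  6.0000e-04]), 'wrist_force': array([ 0.4195, -0.214 , -0.1992]), 'torque': array([ 0.0083, -0.0336,  0.0215]), 'gripper_width': 0.04355793909303479, 'finger_force': 61.00068678148091}
```

>>> {"op": "drive_tool", "data": {"rows": [{"turn": [0, 0, 0], "dp": [0, 0, 0.06], "jaw": 4.0}, {"turn": [0, 0, 0], "dp": [0, 0, 0.12], "jaw": 4.0}, {"turn": [0, 0, 0], "dp": [0, 0, 0.18], "jaw": 4.0}, {"turn": [0, 0, 0], "dp": [0, 0, 0.2], "jaw": 4.0}, {"turn": [0, 0, 0], "dp": [0, 0, 0.2], "jaw": 4.0}, {"turn": [0, 0, 0], "dp": [0, 0, 0.2], "jaw": 4.0}]}}

```text
t: 8.37
ee_pos: [0.5875, 0.0082, 0.1676]
tool_rot: [2.142, 2.298, 0.0]
wrist_force: [-0.8, 0.5, 1.5]
gripper_width: 0.0435
finger_force: 61.2
```

```bash
python3 st.py
```

```text
{'t': 8.3667, 'joint_pos': array([-0.1914,  0.2562,  1.6358, -0.    ,  1.2494, -0.2617]), 'ee_pos': array([0.5875, 0.0082, 0.1676]), 'tool_rot': array([2.1419e+00, 2.2980e+00, 1.0000e-04]), 'wrist_force': array([-0.759 ,  0.4604,  1.4505]), 'torque': array([-0.0103,  0.1947,  0.0225]), 'gripper_width': 0.043533631701378674, 'finger_force': 61.1640813248232}
```

>>> {"op": "drive_tool", "data": {"rows": [{"turn": [0, 0, 2], "dp": [0, 0, 0.01], "jaw": 4.0}, {"turn": [0, 0, 4], "dp": [0, 0, 0.02], "jaw": 4.0}, {"turn": [0, 0, 6], "dp": [0, 0, 0.03], "jaw": 4.0}, {"turn": [0, 0, 8], "dp": [0, 0, 0.04], "jaw": 4.0}, {"turn": [0, 0, 10], "dp": [0, 0, 0.05], "jaw": 4.0}, {"turn": [0, 0, 12], "dp": [0, 0, 0.06], "jaw": 4.0}, {"turn": [0, 0, 14], "dp": [0, 0, 0.07], "jaw": 4.0}]}}

```text
t: 8.95
ee_pos: [0.588, 0.0081, 0.1672]
tool_rot: [2.407, 2.017, 0.001]
wrist_force: [0.2, 0.4, 1.6]
gripper_width: 0.0438
finger_force: 61.3
```

```bash
python3 st.py
```

```text
{'t': 8.95, 'joint_pos': array([-1.9150e-01,  2.5680e-01,  1.6358e+00, -2.0000e-04,  1.2474e+00,
       -1.5800e-02]), 'ee_pos': array([0.588 , 0.0081, 0.1672]), 'tool_rot': array([2.4068e+00, 2.0171e+00, 1.3000e-03]), 'wrist_force': array([0.2159, 0.3757, 1.6357]), 'torque': array([-0.0373, -0.0084,  0.0366]), 'gripper_width': 0.043793114468913506, 'finger_force': 61.302471100352705}
```

>>> {"op": "drive_tool", "data": {"rows": [{"turn": [0, 0, 2], "dp": [0, 0, 0.012], "jaw": 4.0}, {"turn": [0, 0, 4], "dp": [0, 0, 0.024], "jaw": 4.0}, {"turn": [0, 0, 6], "dp": [0, 0, 0.036], "jaw": 4.0}, {"turn": [0, 0, 8], "dp": [0, 0, 0.048], "jaw": 4.0}, {"turn": [0, 0, 10], "dp": [0, 0, 0.06], "jaw": 4.0}, {"turn": [0, 0, 12], "dp": [0, 0, 0.072], "jaw": 4.0}, {"turn": [0, 0, 14], "dp": [0, 0, 0.084], "jaw": 4.0}, {"turn": [0, 0, 16], "dp": [0, 0, 0.1], "jaw": 4.0}]}}

```text
t: 9.62
ee_pos: [0.5881, 0.0079, 0.1663]
tool_rot: [2.664, 1.662, 0.001]
wrist_force: [0.5, -0.4, 3.3]
gripper_width: 0.0436
finger_force: 61.3
```

```bash
python3 st.py
```

```text
{'t': 9.6167, 'joint_pos': array([-1.9170e-01,  2.5780e-01,  1.6366e+00, -4.0000e-04,  1.2456e+00,
        2.6360e-01]), 'ee_pos': array([0.5881, 0.0079, 0.1663]), 'tool_rot': array([2.6642e+00, 1.6623e+00, 1.4000e-03]), 'wrist_force': array([ 0.463 , -0.3992,  3.2975]), 'torque': array([-0.0952,  0.0518, -0.0285]), 'gripper_width': 0.04364217437225737, 'finger_force': 61.31664126645774}
```

>>> {"op": "drive_tool", "data": {"rows": [{"turn": [0, 0, 2], "dp": [0, 0, 0.012], "jaw": 4.0}, {"turn": [0, 0, 4], "dp": [0, 0, 0.024], "jaw": 4.0}, {"turn": [0, 0, 6], "dp": [0, 0, 0.036], "jaw": 4.0}, {"turn": [0, 0, 8], "dp": [0, 0, 0.048], "jaw": 4.0}, {"turn": [0, 0, 10], "dp": [0, 0, 0.06], "jaw": 4.0}, {"turn": [0, 0, 12], "dp": [0, 0, 0.072], "jaw": 4.0}, {"turn": [0, 0, 14], "dp": [0, 0, 0.084], "jaw": 4.0}, {"turn": [0, 0, 16], "dp": [0, 0, 0.1], "jaw": 4.0}]}}

```text
t: 10.28
ee_pos: [0.5878, 0.0081, 0.1649]
tool_rot: [2.87, 1.276, 0.001]
wrist_force: [0.4, -0.4, 1.3]
gripper_width: 0.0438
finger_force: 61.2
```

```bash
python3 st.py
```

```text
{'t': 10.2833, 'joint_pos': array([-1.9150e-01,  2.5920e-01,  1.6379e+00, -1.0000e-04,  1.2436e+00,
        5.4290e-01]), 'ee_pos': array([0.5878, 0.0081, 0.1649]), 'tool_rot': array([2.8703e+00, 1.2757e+00, 1.1000e-03]), 'wrist_force': array([ 0.4214, -0.3824,  1.349 ]), 'torque': array([ 0.0006, -0.023 , -0.0086]), 'gripper_width': 0.0438393226071537, 'finger_force': 61.162299304269254}
```

>>> {"op": "drive_tool", "data": {"rows": [{"turn": [0, 0, 2], "dp": [0, 0, 0.014], "jaw": 4.0}, {"turn": [0, 0, 4], "dp": [0, 0, 0.028], "jaw": 4.0}, {"turn": [0, 0, 6], "dp": [0, 0, 0.042], "jaw": 4.0}, {"turn": [0, 0, 8], "dp": [0, 0, 0.056], "jaw": 4.0}, {"turn": [0, 0, 10], "dp": [0, 0, 0.07], "jaw": 4.0}, {"turn": [0, 0, 12], "dp": [0, 0, 0.084], "jaw": 4.0}, {"turn": [0, 0, 14], "dp": [0, 0, 0.1], "jaw": 4.0}]}}

```text
t: 10.87
ee_pos: [0.5878, 0.0081, 0.1638]
tool_rot: [3.005, 0.916, 0.001]
wrist_force: [-0.0, -0.6, 0.9]
gripper_width: 0.0441
finger_force: 61.1
```

```bash
python3 st.py
```

```text
{'t': 10.8667, 'joint_pos': array([-0.1915,  0.2603,  1.6388, -0.    ,  1.2417,  0.7872]), 'ee_pos': array([0.5878, 0.0081, 0.1638]), 'tool_rot': array([3.0046e+00, 9.1640e-01, 1.1000e-03]), 'wrist_force': array([-0.0333, -0.6337,  0.8773]), 'torque': array([-0.0014,  0.0393,  0.0058]), 'gripper_width': 0.04413100869624103, 'finger_force': 61.14310747012496}
```

>>> {"op": "drive_tool", "data": {"rows": [{"turn": [0, 0, 2], "dp": [0, 0, 0.014], "jaw": 4.0}, {"turn": [0, 0, 4], "dp": [0, 0, 0.028], "jaw": 4.0}, {"turn": [0, 0, 6], "dp": [0, 0, 0.042], "jaw": 4.0}, {"turn": [0, 0, 8], "dp": [0, 0, 0.05], "jaw": 4.0}, {"turn": [0, 0, 8], "dp": [0, 0, 0.05], "jaw": 4.0}]}}

```text
t: 11.28
ee_pos: [0.5879, 0.0082, 0.1635]
tool_rot: [3.061, 0.706, 0.002]
wrist_force: [0.6, 0.0, 1.3]
gripper_width: 0.0437
finger_force: 61.2
```

```bash
python3 st.py
```

```text
{'t': 11.2833, 'joint_pos': array([-0.1915,  0.2607,  1.6389, -0.    ,  1.2409,  0.9259]), 'ee_pos': array([0.5879, 0.0082, 0.1635]), 'tool_rot': array([3.0607e+00, 7.0610e-01, 1.6000e-03]), 'wrist_force': array([0.5772, 0.0322, 1.3292]), 'torque': array([-0.0463,  0.0059,  0.0474]), 'gripper_width': 0.04370193136388457, 'finger_force': 61.19391466956586}
```

>>> {"op": "drive_tool", "data": {"rows": [{"turn": [0, 0, 1.5], "dp": [0, 0, 0.01], "jaw": 4.0}, {"turn": [0, 0, 3], "dp": [0, 0, 0.02], "jaw": 4.0}, {"turn": [0, 0, 4.5], "dp": [0, 0, 0.03], "jaw": 4.0}, {"turn": [0, 0, 6], "dp": [0, 0, 0.04], "jaw": 4.0}, {"turn": [0, 0, 6], "dp": [0, 0, 0.04], "jaw": 4.0}]}}

```text
t: 11.7
ee_pos: [0.5879, 0.0082, 0.1632]
tool_rot: [3.093, 0.547, 0.002]
wrist_force: [-0.6, -0.1, 1.6]
gripper_width: 0.0438
finger_force: 61.3
```

```bash
python3 st.py
```

```text
{'t': 11.7, 'joint_pos': array([-0.1915,  0.261 ,  1.6391, -0.    ,  1.2402,  1.0295]), 'ee_pos': array([0.5879, 0.0082, 0.1632]), 'tool_rot': array([3.0932e+00, 5.4660e-01, 1.7000e-03]), 'wrist_force': array([-0.6265, -0.079 ,  1.5563]), 'torque': array([0.0069, 0.0098, 0.0973]), 'gripper_width': 0.04380519083882938, 'finger_force': 61.25779424328357}
```

>>> {"op": "drive_tool", "data": {"rows": [{"turn": [0, 0, 0], "dp": [0, 0, 0], "jaw": 4.6}, {"turn": [0, 0, 0], "dp": [0, 0, 0], "jaw": 5.2}, {"turn": [0, 0, 0], "dp": [0, 0, 0], "jaw": 6}, {"turn": [0, 0, 0], "dp": [0, 0, 0], "jaw": 7}, {"turn": [0, 0, 0], "dp": [0, 0, 0], "jaw": 8.2}, {"turn": [0, 0, 0], "dp": [0, 0, 0], "jaw": 8.2}, {"turn": [0, 0, 0], "dp": [0, 0, 0], "jaw": 8.2}, {"turn": [0, 0, 0], "dp": [0, 0, 0], "jaw": 8.2}]}}

```text
t: 12.37
ee_pos: [0.5875, 0.0083, 0.1627]
tool_rot: [-3.094, -0.546, 0.0]
wrist_force: [-0.5, -0.1, -0.2]
gripper_width: 0.0823
finger_force: 0.0
```

>>> {"op": "drive_tool", "data": {"rows": [{"turn": [0, 0, 0], "dp": [0, 0, -1], "jaw": 8.2}, {"turn": [0, 0, 0], "dp": [0, 0, -3], "jaw": 8.2}, {"turn": [0, 0, 0], "dp": [0, 0, -5], "jaw": 8.2}, {"turn": [0, 0, 0], "dp": [0, 0, -7], "jaw": 8.2}, {"turn": [0, 0, 0], "dp": [0, 0, -9], "jaw": 8.2}, {"turn": [0, 0, 0], "dp": [0, 0, -9.7], "jaw": 8.2}, {"turn": [0, 0, 0], "dp": [0, 0, -9.7], "jaw": 8.2}, {"turn": [0, 0, 0], "dp": [0, 0, -9.7], "jaw": 8.2}]}}

```text
t: 13.03
ee_pos: [0.5874, 0.0083, 0.2595]
tool_rot: [3.094, 0.546, 0.0]
wrist_force: [0.3, -0.6, -1.0]
gripper_width: 0.0818
finger_force: 0.0
```

```bash
python3 st.py; python3 - <<'E'
from bench import camera
import cv2,numpy as np
a=cv2.cvtColor(camera('wrist'),cv2.COLOR_RGB2BGR)
b=cv2.cvtColor(camera('side'),cv2.COLOR_RGB2BGR)
c=lambda i:cv2.resize(i[145:215,240:327],None,fx=3,fy=3,interpolation=cv2.INTER_CUBIC)
r=np.vstack([c(b),c(cv2.imread('pics/side0.png'))])
r=cv2.resize(r,None,fx=384/r.shape[0],fy=384/r.shape[0])
cv2.imwrite('pics/end.png',np.hstack([a,r]))
E
```

```text
{'t': 13.0333, 'joint_pos': array([-0.1915,  0.179 ,  1.5395, -0.    ,  1.423 ,  1.0298]), 'ee_pos': array([0.5874, 0.0083, 0.2595]), 'tool_rot': array([3.0937e+00, 5.4630e-01, 1.0000e-04]), 'wrist_force': array([ 0.3245, -0.5877, -0.9785]), 'torque': array([-0.0193, -0.0057,  0.0205]), 'gripper_width': 0.0818424662455619, 'finger_force': 0.0}
```

View pics/end.png

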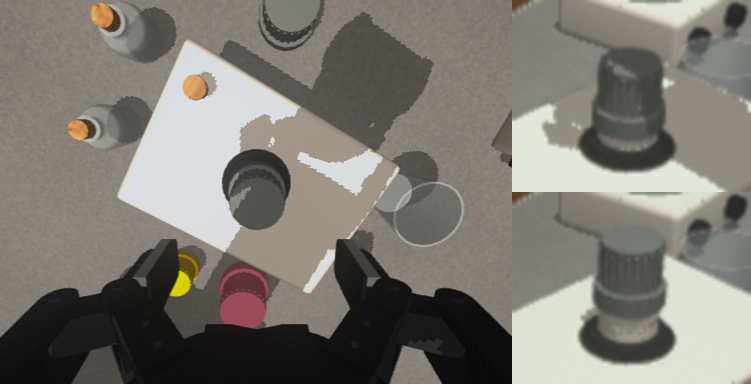

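The wrist view shows the cap at about (257,200), seated and upright, with the neighbouring things undisturbed. The side crops (now above, start below) show it clearly lower on its neck. I'll check how far it dropped in numbers.

```bash
python3 - <<'E'
from bench import camera,camera_params
from h import *
import cv2
g=lambda i:cv2.Laplacian(cv2.GaussianBlur(cv2.resize(i,None,fx=6,fy=6,interpolation=cv2.INTER_CUBIC),(0,0),4),cv2.CV_32F)
a=cv2.imread('pics/side0.png',0);b=cv2.cvtColor(camera('side'),cv2.COLOR_RGB2GRAY)
A,B=g(a),g(b)
for x0,x1,y0,y1 in((268,300,154,172),(268,300,172,194),(268,300,154,194)):
    m=cv2.matchTemplate(B[6*(y0-6):6*(y1+14),6*(x0-4):6*(x1+4)],A[6*y0:6*y1,6*x0:6*x1],cv2.TM_CCOEFF_NORMED)
    _,v,_,l=cv2.minMaxLoc(m);print(v,l[0]/6-4,l[1]/6-6)
p=camera_params('side');f=192/np.tan(np.radians(p['vfov']/2))
def pr(X): c=p['R']@X+p['t'];return np.array([p['cx']+f*c[0]/c[2],p['cy']+f*c[1]/c[2]])
for d in(.008,.010,.012):print(d,pr(np.array([.5877,.0081,.18-d]))-pr(np.array([.5877,.0081,.18])))
E
```

```text
0.05961976200342178 -0.16666666666666652 5.5
0.059042271226644516 0.0 0.833333333333333
0.052164316177368164 -0.3333333333333335 5.0
0.008 [-0.19675833  3.63264008]
0.01 [-0.24560094  4.53439398]
0.012 [-0.29430592  5.43360709]
```

```bash
python3 -c "
from bench import bot
print(bot.close_job())"
```

```text
the job is handed in; nothing more can be done
None
```

I backed the cap until it dropped in, screwed it clockwise about 1.3 rad until it seated about 12 mm lower (arm height and a rough side-camera check agree), then let go and handed the job in at about 13 s, with light forces throughout.

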